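# Scrub the inside of a watchmaker's cleaning jar

### The job

Take the long brush off its fork stand, lower it down the middle of the glass jar until its bristles gently touch the tray hidden at the bottom, then press the bristles gently against the inside wall on the side with the orange mark and scrub that wall from just above the tray to just below the rim, two strokes up and down: end the second one at the bottom. Then hang the brush back on its fork, upright and hanging still with the collar resting on both prongs, and let go; do not push hard on the glass and leave the other things on the bench alone.

Things in the scene. Friction and masses are not known exactly. Their poses are not given: they have to be found in the camera images.
- jar: Open clear glass jar fixed upright on the bench: 120 mm tall, 66 mm outside and 60 mm inside diameter. Origin: centre of the underside, on the bench; z up; its x axis points to the side with the orange mark (12 mm wide stripe outside, tab beyond the rim, seen only). A steel tray fills the bottom: its top lies 10 to 30 mm above the underside, differs each time and is not reported.
- jar_mouth (a point): Centre of the jar's mouth, at rim height (120 mm above the bench). Axes as the jar's. The jar and the tray in it do not give way; the tray's height must be felt with the bristles.
- stand: Fixed fork stand. Origin on the bench straight below the seat; z up. Base 110 x 80 x 8 mm; fork top 145 mm above the bench. Two prongs (10 mm wide, 6 mm thick) run along the stand's x; the slot between them is 14 mm wide, open to the stand's -x: prongs end 30 mm to -x of the seat, the slot's closed end is 13 mm to +x. The post, 62 mm to +x, is no higher than the fork.
- stand_seat (a point): The seat: the point on top of the fork, midway between the prongs, where the collar's centre rests. Axes as the stand's. The tuft does not pass up through the slot: raise the brush a little and slide it out of the open end; it goes back the same way.
- brush: Brush, 196 mm long, about 95 g, hanging upright in the fork at the start. Origin: centre of the underside of its white collar (disc 32 mm across, 5 mm thick), which rests on the prongs; z up along the handle. Above it a round blue handle, 14 mm across, from 5 to 71 mm above the origin. Below, a steel stem 8 mm across, then the tuft, whose end is 125 mm below the origin.
- brush_grip (a point): Centre of the brush's blue handle, 40 mm above the collar's underside: the place to grip. Axes as the brush's.
- brush_tuft: Black bristle tuft, 20 mm across, 30 mm long; origin at its centre, 110 mm below the collar's underside; z upward along the brush. The stem is springy: the tuft gives sideways about 1.2 mm per newton; the bristles give lengthwise about 0.5 mm per newton.
- dish: Bystander: shallow glass dish, 90 mm across, 14 mm tall; origin at the centre of its underside.
- pot: Bystander: yellow plastic pot, 42 mm across, 30 mm tall; origin at the centre of its underside.
- flask: Bystander: small glass bottle with orange cap, 56 mm across, 110 mm tall; origin at the centre of its underside.
- tweezers: Bystander: brass and steel tweezers lying flat, about 115 mm long along their x, 11 mm wide, 6 mm thick; origin near the middle, on the bench.
There are look-alikes about, which are no part of the job. Leave any green or yellow look-alike of the stand alone.

How it is judged:
By the outcome, as a careful person would: the job done as asked, in the order asked, and still so for the second after the job is handed in, with the robot touching nothing.
It also fails if it takes over 66 s, if anything falls off the work surface, if the arm or the gripper's body presses on something with over 40 N, if the wrist force passes 120 N, or if a joint passes its speed limit or range.

### The arm

A 6-joint arm with a two-finger parallel gripper is mounted at the origin on the work surface. World frame = base frame: x ahead of the robot, y to its left, z up, the work surface at z = 0. Lengths are in m, angles in rad, forces in N, time in s.
With the tool pointing down it reaches from about 0.325 to 0.775 m from the base axis. Payload 5.5 kg.
Tool frame: the origin (TCP) lies between the finger pads; the fingertips stand 19 mm ahead of it and the grasp point (between the pads) is the TCP; z points along the fingers, y is the line along which they close (so a half turn about z gives the same grasp; the last joint's range is limited). The gripper opens to 85 mm and grips with 20 to 120 N. Pads are 22 mm wide; open, the fingers measure 114 mm over their backs; the gripper's body (76 mm by 85 mm) begins 54 mm behind the grasp point. The pads swing forward as they close: fully open they stand 13 mm farther back than shut.
Start: joints at [-1.403, 0.091, 1.231, -0, 1.82, -0.057], TCP at [0.134, -0.585, 0.25] pointing down, gripper open.
Joint ranges: [-2.87, 2.87], [-0.86, 2.18], [0.17, 2.46], [-1.51, 4.65], [0.06, 2.69], [-2.65, 2.65]. Speed limits (rad/s): [2.57, 2.57, 3.01, 3.14, 3.14, 3.14].

### API

Orientations are given as a rotation vector (axis times angle).
In Python, from station import ctrl gives the robot as it stands. The module is installed in compiled form; this text tells all that it offers.
- The arm moves only by the shell command python3 -m crank 'ROWS' [OPENING]. ROWS is JSON, a list that holds one entry, the list of rows, each a list of 4 numbers: the shift along the tool's x, y, z in mm, then the turn about the tool's z in degrees. A call has 1 to 8 rows; each row shifts and turns the commanded pose from where the row before left it, along the tool's axes as they then stand; what a row does not reach is not made up. A row lasts 1/12 s, in which the tool goes at most 41.7 mm and 7.16 degrees, less where a joint would pass 70% of its speed; a pose out of reach is approached as far as the arm can. A call with a gripper value outside its range is refused whole. OPENING is the finger opening in mm, from 0 to 85.4, set as the call begins (- or left out, the last holds). The fingers move at their own pace and stop on an object; the grip force is fixed at half the most. Time passes only in rows, so rows that do not move let the fingers close. It gives the time, the measured TCP pose, the force, the opening and the grip force at its end, in the units of the state.
- ctrl.sense(): the state, without advancing time (a new reading comes with each control period).
- ctrl.camera(name): name is "side" or "top"; returns a dict with "image" (384x512x3 uint8, red, green, blue), "mtx" (3x3 intrinsics, pixels), "dist" ([k1, k2, p1, p2, k3] as OpenCV has them; the pictures are not rectified), "world_from_camera" (4x4, takes a point from camera to world coordinates). Camera axes: x right, y up, looking along -z (the intrinsics and any distortion apply to the point x, -y, -z); pixel columns grow to the right and rows downward; lengths in m; the calibration is good to about 2 mm. A picture is of the moment at which its call begins. There is no depth.
- ctrl.hand_in(): hands the job in; it is judged then, once.
The state is a dict: "t": time; "qpos": joint angles; "joint_vel": joint speeds; "joint_efforts": joint torques, N m; "ee_pos": TCP position; "eef_rot": TCP orientation; "wrist_force": force on the tool from outside, world axes, zero at the start; "ft_torque": the same for the moment, N m; "finger_gap": finger opening in m; "finger_force": force on a finger pad.
Only numpy, scipy, OpenCV 4.12 (cv2) and the standard library are available. Lean on these libraries where they do the work, as an engineer would, in place of code of your own. Each camera call takes 0.05 s, during which the arm holds its last target. There are 200 camera calls.

## Working session

There is one attempt and no reset: what is moved stays moved. The work goes in short steps, Python scripts to look and compute and a shell command to move; the robot and the scene stay as the last step left them, time stands still between calls to the robot, and variables do not carry over. Pictures are saved under pics/ and viewed, at most 10 in all, crops included, and the job is handed in when it is done.

```bash
mkdir -p pics
python3 - <<'E'
from station import ctrl
import cv2,numpy as np
s=ctrl.sense();print(s)
for n in("side","top"):
    c=ctrl.camera(n);cv2.imwrite(f"pics/{n}0.png",c["image"][:,:,::-1]);np.savez(f"{n}0.npz",**c);print(n,c["mtx"],c["dist"],c["world_from_camera"])
E
```

```text
{'t': 0.0, 'qpos': array([-1.40271138e+00,  9.18751678e-02,  1.23191118e+00, -5.52843031e-06,
        1.81979573e+00, -5.66900011e-02]), 'joint_vel': array([-2.18383321e-03,  1.67034245e-05,  1.71383680e-03, -5.69843319e-04,
       -1.58746060e-04,  1.23680831e-03]), 'joint_efforts': array([-2.14339657e-04, -4.58736956e+01, -4.18020272e+01, -1.46379789e-04,
        1.16596394e-02, -1.06242089e-05]), 'ee_pos': array([ 0.13369271, -0.58465904,  0.24912678]), 'eef_rot': array([-3.11979961e+00, -3.52107995e-01,  1.82253771e-04]), 'wrist_force': array([0.38150558, 0.15883656, 0.07663575]), 'ft_torque': array([-0.00281437,  0.00089868, -0.03562466]), 'finger_force': 0.0, 'finger_gap': 0.085516536493123}
side [[475.2992899    0.         250.19828745]
 [  0.         475.2992899  189.56573079]
 [  0.           0.           1.        ]] [-0.15825064  0.          0.          0.          0.        ] [[ 0.96662951  0.1764128  -0.18575767  0.33499553]
 [-0.25615841  0.65653395 -0.70946884 -0.69664481]
 [-0.00320317  0.73337691  0.67981471  0.89475575]
 [ 0.          0.          0.          1.        ]]
top [[420.81421558   0.         253.27734629]
 [  0.         420.81421558 187.71256513]
 [  0.           0.           1.        ]] [0.01531498 0.         0.         0.         0.        ] [[ 2.01681042e-02  9.93555254e-01 -1.11540148e-01  3.96840394e-01]
 [-9.99796501e-01  2.00925721e-02 -1.80131956e-03  1.03099363e-01]
 [ 4.51417939e-04  1.11553779e-01  9.93758296e-01  1.20487839e+00]
 [ 0.00000000e+00  0.00000000e+00  0.00000000e+00  1.00000000e+00]]
```

View pics/side0.png

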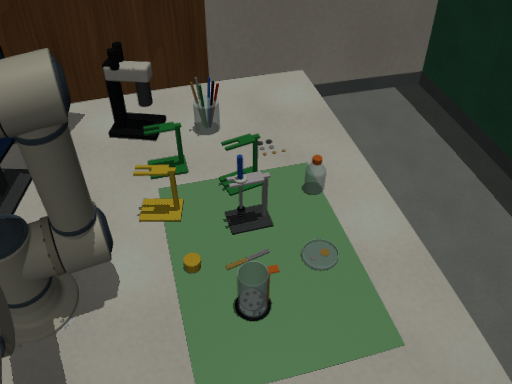

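View pics/top0.png

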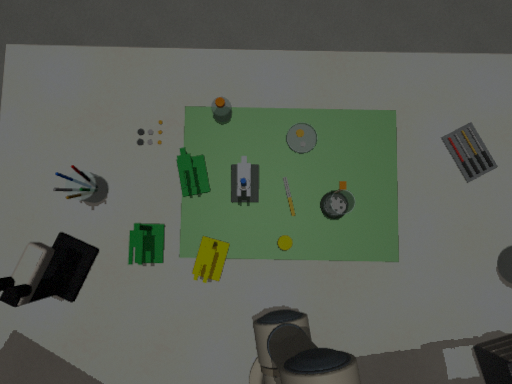

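The side view shows the grey stand with the brush (blue handle near 240,165) and the jar near (253,292). In the top view the stand is near (244,185), the jar near (334,205) and the orange tab near (342,186). I'll zoom in on these next.

Run:
```python
import cv2,numpy as np
t=cv2.imread("pics/top0.png");s=cv2.imread("pics/side0.png")
def cr(i,x,y,w,h,k):return cv2.resize(i[y:y+h,x:x+w],None,fx=k,fy=k,interpolation=cv2.INTER_CUBIC)
a=cr(t,225,150,65,60,6); b=cr(t,310,170,65,60,6)
c=cr(s,215,145,65,100,6);d=cr(s,220,240,65,100,6)
cv2.imwrite("pics/topc.png",np.hstack([a,b])); cv2.imwrite("pics/sidec.png",np.hstack([c,d]))
```

```text
(no output)
```

View pics/topc.png

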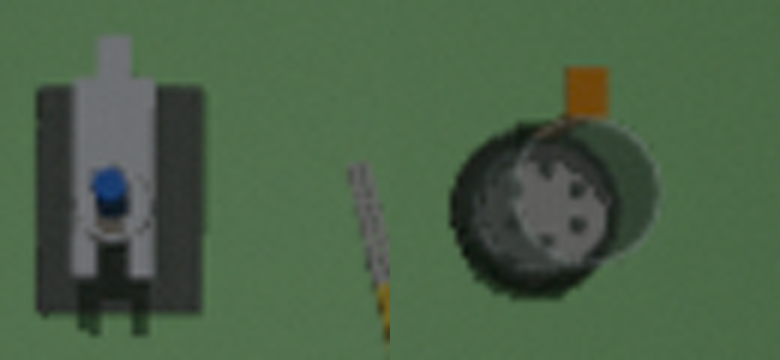

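View pics/sidec.png

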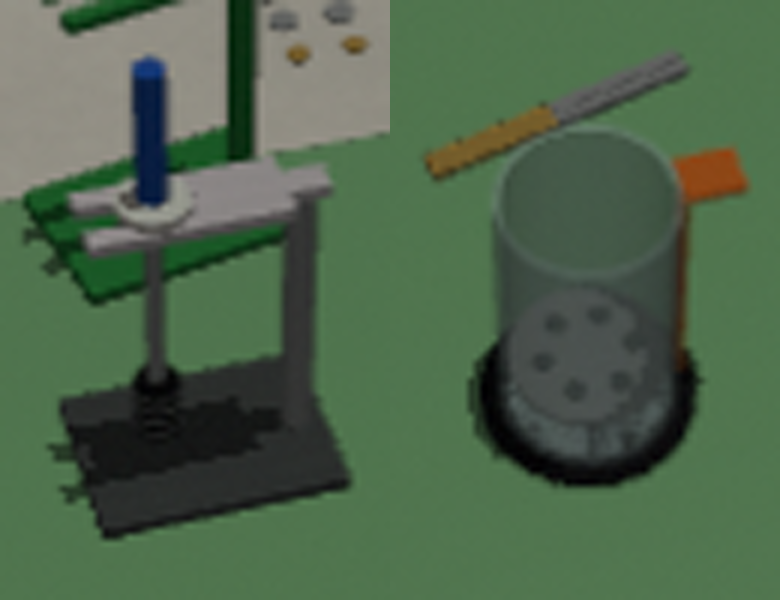

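The crops show the collar seated on the grey fork, with the open end toward −x (image down in the top view). They also show the jar rim ellipses and the tab on the jar's +x side. I'll triangulate from these.

```bash
cat > h.py <<'E'
import cv2,numpy as np
def ray(cam,uv):
    c=np.load(cam+"0.npz");p=cv2.undistortPoints(np.array([[uv]],float),c["mtx"],c["dist"])[0,0]
    T=c["world_from_camera"];return T[:3,3],T[:3,:3]@np.array([p[0],-p[1],-1])
def onz(cam,uv,z):
    o,d=ray(cam,uv);return o+d*(z-o[2])/d[2]
def tri(a,b):
    (o1,d1),(o2,d2)=ray("top",a),ray("side",b)
    s=np.linalg.lstsq(np.c_[d1,-d2],o2-o1,rcond=None)[0];p,q=o1+s[0]*d1,o2+s[1]*d2
    return (p+q)/2,np.linalg.norm(p-q)
f=lambda x0,y0,x,y:((x+.5)/6-.5+x0,(y+.5)/6-.5+y0)
E
python3 - <<'E'
from h import *
np.set_printoptions(precision=4,suppress=True)
A=lambda x,y:f(225,150,x,y);B=lambda x,y:f(310,170,x-390,y)
C=lambda x,y:f(215,145,x,y);D=lambda x,y:f(220,240,x-390,y)
P=lambda n,*a:print(n,*a)
P("rim top",onz("top",B(586,191),.12),"side",onz("side",D(590,203),.12),tri(B(586,191),D(590,203)))
P("tab",onz("top",B(587,92),.12),onz("side",D(712,175),.12))
P("tray?",onz("side",D(577,355),.02),onz("top",B(562,198),.02))
P("jar base",onz("side",D(588,400),.0))
P("handle top",onz("top",A(109,184),.216),onz("side",C(149,66),.216),tri(A(109,184),C(149,66)))
P("collar",onz("top",A(115,205),.150),onz("side",C(155,201),.150))
for n,p in dict(Lend=(84,277),Rend=(141,277),L2=(73,80),R2=(155,80)).items(): P(n,onz("top",A(*p),.145))
for n,p in dict(a=(37,87),b=(204,88),c=(203,314),d=(36,313)).items(): P(n,onz("top",A(*p),.008))
for n,p in dict(b=(345,485),c=(107,535),d=(65,402)).items(): P(n,onz("side",C(*p),.008))
for n,p in dict(Rend=(87,242),Lend=(72,205)).items(): P(n,onz("side",C(*p),.145))
for n,p in dict(pot=(285,243),dish=(302,138),flask=(221,103)).items(): P(n,onz("top",p,.02 if n!="flask" else .11))
E
```

```text
rim top [ 0.4876 -0.1254  0.12  ] side [ 0.4881 -0.1307  0.12  ] (array([ 0.4886, -0.1267,  0.1145]), np.float64(0.001076852453024063))
tab [ 0.5306 -0.126   0.12  ] [ 0.5312 -0.13    0.12  ]
tray? [ 0.4853 -0.1232  0.02  ] [ 0.4925 -0.1352  0.02  ]
jar base [ 0.4876 -0.1303  0.    ]
handle top [0.5251 0.1302 0.216 ] [0.5259 0.1282 0.216 ] (array([0.5258, 0.1302, 0.2144]), np.float64(0.001035289632383957))
collar [0.5248 0.1293 0.15  ] [0.5264 0.1253 0.15  ]
Lend [0.4946 0.1418 0.145 ]
Rend [0.4951 0.1177 0.145 ]
L2 [0.5786 0.1485 0.145 ]
R2 [0.5793 0.1136 0.145 ]
a [0.5983 0.1715 0.008 ]
b [0.5995 0.0914 0.008 ]
c [0.4907 0.0898 0.008 ]
d [0.4896 0.1691 0.008 ]
b [0.5967 0.0849 0.008 ]
c [0.4928 0.0834 0.008 ]
d [0.493  0.1637 0.008 ]
Rend [0.4961 0.1142 0.145 ]
Lend [0.4953 0.137  0.145 ]
pot [0.3764 0.0136 0.02  ]
dish [ 0.6762 -0.0317  0.02  ]
flask [0.7461 0.1961 0.11  ]
```

```bash
python3 -m crank '[[[0,0,-4,-7],[0,0,-4,-7],[0,0,-4,-7],[0,0,-4,-7],[0,0,-4,-7],[0,0,-4,-7],[0,0,-4,-7],[0,0,-4,-7]]]'
python3 -m crank '[[[0,0,0,-7],[0,0,0,-7],[0,0,0,-7],[28,16,0,0],[28,16,0,0],[28,16,0,0],[28,16,0,0],[28,16,0,0]]]'
python3 -m crank '[[[28,16,0,0],[28,16,0,0],[28,16,0,0],[28,16,0,0],[28,16,0,0],[28,16,0,0],[28,16,0,0],[28,16,0,0]]]'
python3 -m crank '[[[28,16,0,0],[28,16,0,0],[28,16,0,0],[28,16,0,0],[28,16,0,0],[28,16,0,0],[28,16,0,0],[28,16,0,0]]]'
python3 -m crank '[[[0,0,0,0],[0,0,0,0],[0,0,0,0]]]'; python3 -c "
from station import ctrl;s=ctrl.sense();print(s['ee_pos'],s['eef_rot'],s['qpos'])"
```

```text
t: 0.77
ee_pos: [0.1337, -0.5848, 0.2818]
eef_rot: [-2.585, -1.784, -0.001]
wrist_force: [1.6, -0.2, -0.3]
finger_gap: 0.0857
finger_force: 0.0
t: 1.43
ee_pos: [0.2144, -0.4437, 0.2816]
eef_rot: [-2.224, -2.218, -0.001]
wrist_force: [0.4, 0.4, 0.7]
finger_gap: 0.0855
finger_force: 0.0
t: 2.1
ee_pos: [0.3428, -0.2198, 0.282]
eef_rot: [-2.224, -2.219, -0.0]
wrist_force: [1.3, -0.7, -0.4]
finger_gap: 0.0852
finger_force: 0.0
t: 2.77
ee_pos: [0.4714, 0.004, 0.2819]
eef_rot: [-2.223, -2.219, 0.001]
wrist_force: [-0.1, -0.3, 0.4]
finger_gap: 0.0854
finger_force: 0.0
t: 3.02
ee_pos: [0.4708, 0.0022, 0.2819]
eef_rot: [-2.223, -2.219, 0.002]
wrist_force: [0.8, -0.6, 0.5]
finger_gap: 0.0857
finger_force: 0.0
[0.47075175 0.00221756 0.2818884 ] [-2.22295207e+00 -2.21924967e+00  1.59276714e-03] [-6.72702209e-02 -2.45538077e-01  1.49408797e+00 -4.71293592e-04
  1.89407198e+00 -6.57527896e-02]
```

```bash
python3 -m crank '[[[25.4,11,0,0],[25.4,11,0,0],[25.4,11,0,0],[25.4,11,0,0],[25.4,11,0,0],[0,0,16,0],[0,0,16,0],[0,0,16,0]]]' 50
python3 -m crank '[[[0,0,16,0],[0,0,16,0],[0,0,16,0],[0,0,0,0]]]'
python3 -c "
from station import ctrl;import cv2
for n in('top','side'):
  i=ctrl.camera(n)['image'][:,:,::-1]
  i=i[120:220,190:300] if n=='top' else i[100:230,180:310]
  cv2.imwrite('pics/g_'+n+'.png',cv2.resize(i,(500,500),interpolation=2))
import numpy as np
cv2.imwrite('pics/g.png',cv2.resize(np.hstack([cv2.imread('pics/g_top.png'),cv2.imread('pics/g_side.png')]),(800,400)))"
```

```text
t: 3.68
ee_pos: [0.5264, 0.1282, 0.2339]
eef_rot: [2.225, 2.217, 0.0]
wrist_force: [-0.3, -0.1, -1.0]
finger_gap: 0.0501
finger_force: 0.0
t: 4.02
ee_pos: [0.5248, 0.1274, 0.1825]
eef_rot: [-2.224, -2.214, 0.008]
wrist_force: [-0.3, 0.1, -0.7]
finger_gap: 0.0499
finger_force: 0.0
```

View pics/g.png

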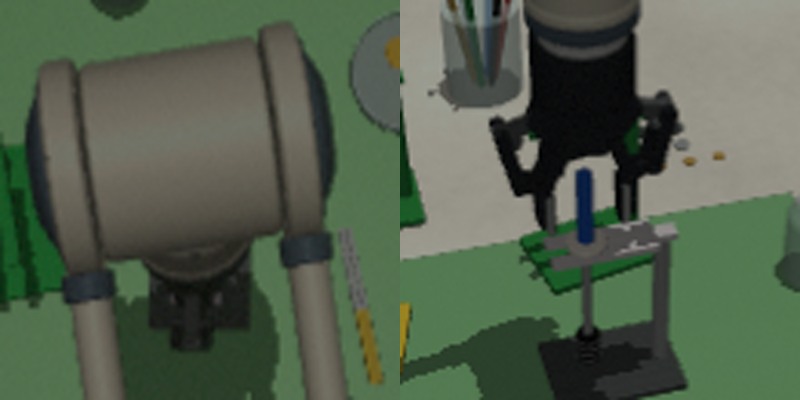

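The side crop shows the handle (585,210) between the two fingers (548 and 627), clear of the collar. I'll close the gripper.

```bash
python3 -m crank '[[[1,0,-1,0],[0,0,0,0],[0,0,0,0],[0,0,0,0],[0,0,0,0],[0,0,0,0],[0,0,0,0],[0,0,0,0]]]' 5
python3 -m crank '[[[0,0,0,0],[0,0,0,0],[0,0,0,0],[0,0,0,0]]]'
python3 -c "
from station import ctrl;s=ctrl.sense();print(s['ee_pos'],s['eef_rot'],s['wrist_force'],s['ft_torque'])"
```

```text
t: 4.78
ee_pos: [0.5266, 0.1302, 0.1888]
eef_rot: [2.223, 2.218, 0.002]
wrist_force: [-1.4, -0.7, 6.5]
finger_gap: 0.0123
finger_force: 58.3
t: 5.12
ee_pos: [0.5266, 0.1302, 0.1888]
eef_rot: [2.223, 2.218, 0.002]
wrist_force: [-1.1, -1.3, 5.5]
finger_gap: 0.0124
finger_force: 58.3
[0.52660176 0.13024315 0.18884964] [2.22267937 2.21805961 0.00248286] [-1.05739029 -1.31133084  5.51997398] [-0.1667221   0.27442313 -0.06827283]
```

```bash
python3 -m crank '[[[0,0,-4,0],[0,0,-4,0],[0,0,0,0],[0,0,0,0],[0,0,0,0],[0,0,0,0]]]'
python3 -c "
from station import ctrl;s=ctrl.sense();print(s['ee_pos'],s['eef_rot'],s['wrist_force'],s['ft_torque'])
import cv2
i=ctrl.camera('side')['image'][:,:,::-1][110:235,180:300]
cv2.imwrite('pics/lift.png',cv2.resize(i,(576,600),interpolation=2))"
```

```text
t: 5.62
ee_pos: [0.5261, 0.1303, 0.1948]
eef_rot: [-2.223, -2.219, 0.001]
wrist_force: [0.9, -0.7, -0.9]
finger_gap: 0.0125
finger_force: 58.3
[0.52613565 0.13027544 0.19483556] [-2.22341878e+00 -2.21886979e+00  8.98304574e-04] [ 0.93499737 -0.67810707 -0.93747199] [0.0203283  0.01454682 0.00794035]
```

View pics/lift.png

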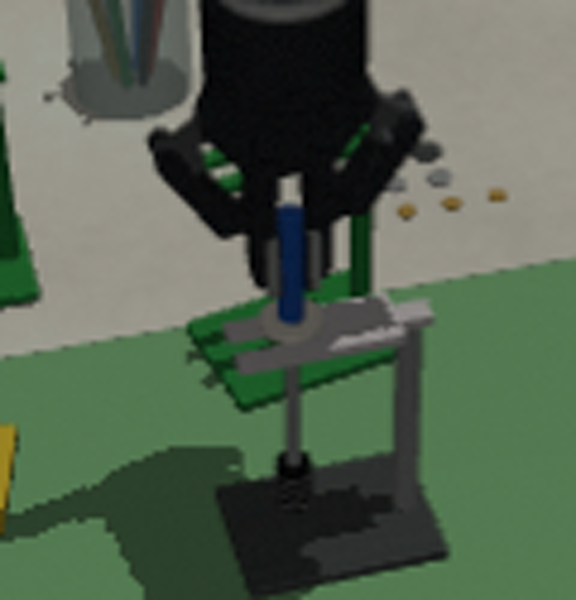

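The brush is gripped, upright and clear: the wrist reads its weight (0.94 N) and the collar is raised over the prongs at (292,325). Next I'll slide it out, raise it and carry it over the jar.

```bash
python3 -m crank '[[[0,-8,0,0],[0,-14,0,0],[0,-14,0,0],[0,-14,0,0],[0,-10,0,0],[0,-5,0,0],[0,0,-10,0],[0,0,-20,0]]]'
python3 -m crank '[[[0,0,-25,0],[0,0,-25,0],[0,0,-25,0],[0,0,-10,0],[-10,1,0,0],[-20,2,0,0],[-30,3,0,0],[-30,3,0,0]]]'
python3 -m crank '[[[-30,3,0,0],[-30,3,0,0],[-30,3,0,0],[-30,3,0,0],[-25,3,0,0],[-15,3,0,0],[-8,2,0,0],[0,0,0,0]]]'
python3 -m crank '[[[0,0,0,0],[0,0,0,0],[0,0,0,0]]]'
python3 -c "
from station import ctrl;s=ctrl.sense();print(s['ee_pos'],s['eef_rot'],s['wrist_force'],s['ft_torque'])
import cv2,numpy as np
c=ctrl.camera('side');np.savez('side0.npz',**c);a=c['image'][:,:,::-1][200:325,190:310]
c=ctrl.camera('top');np.savez('top0.npz',**c);b=c['image'][:,:,::-1][140:265,270:390]
cv2.imwrite('pics/jar.png',np.hstack([cv2.resize(i,(400,417),interpolation=2) for i in(a,b)]))"
```

```text
t: 6.33
ee_pos: [0.4602, 0.1302, 0.2235]
eef_rot: [-2.222, -2.218, 0.006]
wrist_force: [0.6, -0.2, -0.7]
finger_gap: 0.0124
finger_force: 58.4
t: 7.0
ee_pos: [0.4699, 0.0392, 0.3083]
eef_rot: [-2.221, -2.22, 0.003]
wrist_force: [0.7, -0.6, -0.7]
finger_gap: 0.0124
finger_force: 58.4
t: 7.67
ee_pos: [0.4895, -0.1295, 0.3083]
eef_rot: [-2.225, -2.214, 0.003]
wrist_force: [-0.2, -0.5, -0.8]
finger_gap: 0.0123
finger_force: 58.4
t: 7.92
ee_pos: [0.4897, -0.1267, 0.3103]
eef_rot: [-2.222, -2.221, -0.0]
wrist_force: [0.6, 0.3, -0.8]
finger_gap: 0.0119
finger_force: 58.4
[ 0.48969364 -0.12670188  0.3102946 ] [-2.22210632e+00 -2.22072929e+00 -3.92898208e-04] [ 0.56495214  0.2690676  -0.75748551] [ 0.05132284 -0.06593711  0.01394133]
```

View pics/jar.png

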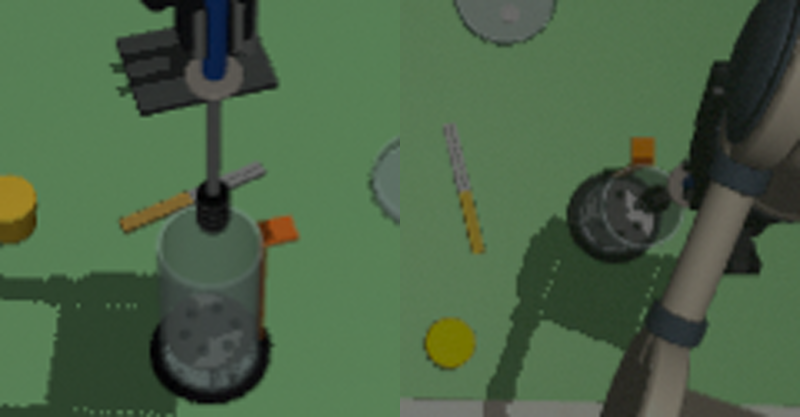

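The side crop shows the tuft hanging straight over the mouth, with its end near (213,222) and the rim centre near (210,245). I'll check the offset numerically.

Run:
```python
from h import *
g=lambda x,y,x0,y0:((x+.5)*.3-.5+x0,(y+.5)*125/417-.5+y0)
S=lambda x,y:g(x,y,190,200);T=lambda x,y:g(x-400,y,270,140)
for z in(.1415,):print("tuft tip",onz("side",S(213,222),z),"top c",onz("top",T(653,196),.1565))
print("tuft ctr side",onz("side",S(213,205),.1565))
print("rim",onz("side",S(210,247),.12),onz("top",T(641,208),.12))
print("collar",onz("side",S(214,76),.1415+.13))
```

```text
tuft tip [ 0.48972842 -0.12940677  0.1415    ] top c [ 0.49230289 -0.12601263  0.1565    ]
tuft ctr side [ 0.48995662 -0.12845722  0.1565    ]
rim [ 0.48739383 -0.1312233   0.12      ] [ 0.48611217 -0.12466376  0.12      ]
collar [ 0.48938874 -0.13184523  0.2715    ]
```

```bash
cat > chk.py <<'E'
import sys
from station import ctrl
s=ctrl.sense();print(s['ee_pos'].round(4),s['wrist_force'].round(2));sys.exit(s['wrist_force'][2]>float(sys.argv[1]))
E
python3 -m crank '[[[-0.7,-2.5,5,0],[0,0,15,0],[0,0,20,0],[0,0,20,0],[0,0,20,0],[0,0,15,0],[0,0,5,0],[0,0,0,0]]]'
python3 -m crank '[[[0,0,1,0],[0,0,0,0],[0,0,0,0],[0,0,0,0]]]'; python3 chk.py 0.7
```

```text
t: 8.68
ee_pos: [0.4864, -0.1279, 0.2085]
eef_rot: [-2.221, -2.218, 0.002]
wrist_force: [-0.2, -0.4, -1.4]
finger_gap: 0.0127
finger_force: 58.4
t: 9.02
ee_pos: [0.4876, -0.1285, 0.2105]
eef_rot: [2.222, 2.218, 0.001]
wrist_force: [1.1, 0.1, -0.6]
finger_gap: 0.0124
finger_force: 58.4
[ 0.4876 -0.1285  0.2105] [ 1.06  0.11 -0.57]False
```

```bash
python3 -m crank '[[[0,0,2,0],[0,0,2,0],[0,0,2,0],[0,0,2,0],[0,0,0,0],[0,0,0,0]]]' >o && python3 chk.py .8 &&
python3 -m crank '[[[0,0,1,0],[0,0,1,0],[0,0,0,0]]]' >o && python3 chk.py .8 &&
python3 -m crank '[[[0,0,1,0],[0,0,1,0],[0,0,0,0]]]' >o && python3 chk.py .8 &&
python3 -m crank '[[[0,0,1,0],[0,0,1,0],[0,0,0,0]]]' >o && python3 chk.py .8 &&
python3 -m crank '[[[0,0,1,0],[0,0,1,0],[0,0,0,0]]]' >o && python3 chk.py .8 &&
python3 -m crank '[[[0,0,1,0],[0,0,1,0],[0,0,0,0]]]' >o && python3 chk.py .8 &&
python3 -m crank '[[[0,0,1,0],[0,0,1,0],[0,0,0,0]]]' >o && python3 chk.py .8 &&
python3 -m crank '[[[0,0,1,0],[0,0,1,0],[0,0,0,0]]]' >o && python3 chk.py .8 &&
python3 -m crank '[[[0,0,1,0],[0,0,1,0],[0,0,0,0]]]' >o && python3 chk.py .8 &&
python3 -m crank '[[[0,0,1,0],[0,0,1,0],[0,0,0,0]]]' >o && python3 chk.py .8 &&
python3 -m crank '[[[0,0,1,0],[0,0,1,0],[0,0,0,0]]]' >o && python3 chk.py .8 &&
python3 -m crank '[[[0,0,1,0],[0,0,1,0],[0,0,0,0]]]' >o && python3 chk.py .8
```

```text
[ 0.4871 -0.1283  0.2009] [ 0.37  0.19 -0.91]False
```

```bash
sed -i 's/sys.exit(\(.*\))$/sys.exit(int(\1))/' chk.py
python3 -m crank '[[[0,0,1,0],[0,0,1,0],[0,0,0,0]]]' >o && python3 chk.py .8 &&
python3 -m crank '[[[0,0,1,0],[0,0,1,0],[0,0,0,0]]]' >o && python3 chk.py .8 &&
python3 -m crank '[[[0,0,1,0],[0,0,1,0],[0,0,0,0]]]' >o && python3 chk.py .8 &&
python3 -m crank '[[[0,0,1,0],[0,0,1,0],[0,0,0,0]]]' >o && python3 chk.py .8 &&
python3 -m crank '[[[0,0,1,0],[0,0,1,0],[0,0,0,0]]]' >o && python3 chk.py .8 &&
python3 -m crank '[[[0,0,1,0],[0,0,1,0],[0,0,0,0]]]' >o && python3 chk.py .8 &&
python3 -m crank '[[[0,0,1,0],[0,0,1,0],[0,0,0,0]]]' >o && python3 chk.py .8 &&
python3 -m crank '[[[0,0,1,0],[0,0,1,0],[0,0,0,0]]]' >o && python3 chk.py .8 &&
python3 -m crank '[[[0,0,1,0],[0,0,1,0],[0,0,0,0]]]' >o && python3 chk.py .8 &&
python3 -m crank '[[[0,0,1,0],[0,0,1,0],[0,0,0,0]]]' >o && python3 chk.py .8 &&
python3 -m crank '[[[0,0,1,0],[0,0,1,0],[0,0,0,0]]]' >o && python3 chk.py .8
```

```text
[ 0.4872 -0.1284  0.1991] [-0.74 -0.45 -0.5 ]
[ 0.4871 -0.1283  0.197 ] [ 0.66  0.64 -1.15]
[ 0.4873 -0.1284  0.1956] [0.06 0.7  1.43]
```

```bash
python3 -m crank '[[[0,0,0,0],[0,0,0,0]]]' >o; python3 chk.py 9; python3 -m crank '[[[0,0,0.5,0],[0,0,0,0],[0,0,0,0]]]' >o; python3 chk.py 9;python3 -m crank '[[[0,0,0,0],[0,0,0,0]]]' >o; python3 chk.py 9
```

```text
[ 0.4873 -0.1284  0.1957] [0.09 0.53 2.15]
[ 0.4873 -0.1284  0.1951] [-0.9   1.45  2.42]
[ 0.4873 -0.1284  0.195 ] [-0.98  1.11  2.65]
```

The tray was felt at TCP z≈0.1966. I'll back off about 2 mm and approach the wall on the +x side.

```bash
sed -i 's/int(.*/int(-s["wrist_force"][0]>float(sys.argv[1])))/' chk.py
python3 -m crank '[[[0,0,-2,0],[0,0,-2,0],[0,4,0,0],[0,5,0,0],[0,5,0,0],[0,2,0,0],[0,0,0,0],[0,0,0,0]]]' >o && python3 chk.py 2.2 &&
python3 -m crank '[[[0,0,0,0],[0,0,0,0]]]' >o && python3 chk.py 2.2 &&
python3 -m crank '[[[0,1,0,0],[0,0,0,0],[0,0,0,0],[0,0,0,0]]]' >o && python3 chk.py 2.2 &&
python3 -m crank '[[[0,1,0,0],[0,0,0,0],[0,0,0,0],[0,0,0,0]]]' >o && python3 chk.py 2.2 &&
python3 -m crank '[[[0,1,0,0],[0,0,0,0],[0,0,0,0],[0,0,0,0]]]' >o && python3 chk.py 2.2 &&
python3 -m crank '[[[0,1,0,0],[0,0,0,0],[0,0,0,0],[0,0,0,0]]]' >o && python3 chk.py 2.2 &&
python3 -m crank '[[[0,1,0,0],[0,0,0,0],[0,0,0,0],[0,0,0,0]]]' >o && python3 chk.py 2.2 &&
python3 -m crank '[[[0,1,0,0],[0,0,0,0],[0,0,0,0],[0,0,0,0]]]' >o && python3 chk.py 2.2 &&
python3 -m crank '[[[0,1,0,0],[0,0,0,0],[0,0,0,0],[0,0,0,0]]]' >o && python3 chk.py 2.2
```

```text
File "chk.py", line 3
    s=ctrl.sense();print(-s["wrist_force"][0]>float(sys.argv[1])))
                                                                 ^
SyntaxError: unmatched ')'
```

```bash
cat > chk.py <<'E'
import sys
from station import ctrl
s=ctrl.sense();print(s['t'],s['ee_pos'].round(4),s['wrist_force'].round(2),s['ft_torque'].round(2));sys.exit(int(-s['wrist_force'][0]>float(sys.argv[1])))
E
python3 -m crank '[[[0,0,0,0],[0,0,0,0]]]' >o && python3 chk.py 2.2 &&
python3 -m crank '[[[0,1,0,0],[0,0,0,0],[0,0,0,0],[0,0,0,0]]]' >o && python3 chk.py 2.2 &&
python3 -m crank '[[[0,1,0,0],[0,0,0,0],[0,0,0,0],[0,0,0,0]]]' >o && python3 chk.py 2.2 &&
python3 -m crank '[[[0,1,0,0],[0,0,0,0],[0,0,0,0],[0,0,0,0]]]' >o && python3 chk.py 2.2 &&
python3 -m crank '[[[0,1,0,0],[0,0,0,0],[0,0,0,0],[0,0,0,0]]]' >o && python3 chk.py 2.2 &&
python3 -m crank '[[[0,1,0,0],[0,0,0,0],[0,0,0,0],[0,0,0,0]]]' >o && python3 chk.py 2.2 &&
python3 -m crank '[[[0,1,0,0],[0,0,0,0],[0,0,0,0],[0,0,0,0]]]' >o && python3 chk.py 2.2 &&
python3 -m crank '[[[0,1,0,0],[0,0,0,0],[0,0,0,0],[0,0,0,0]]]' >o && python3 chk.py 2.2
```

```text
11.6833 [ 0.5031 -0.1284  0.1988] [-0.51  0.67 -1.19] [-0. -0. -0.]
12.0167 [ 0.5042 -0.1284  0.1988] [ 0.39 -0.31 -0.85] [-0.03 -0.01  0.03]
12.35 [ 0.5052 -0.1284  0.1988] [ 0.18 -0.03 -0.66] [ 0.02 -0.    0.03]
12.6833 [ 0.5062 -0.1284  0.1988] [-0.15 -0.8  -0.52] [ 0.02  0.   -0.02]
13.0167 [ 0.5072 -0.1284  0.1988] [-0.31 -0.38 -1.19] [-0.    0.08  0.03]
13.35 [ 0.5081 -0.1284  0.1987] [-0.73  0.08 -1.03] [-0.    0.22 -0.05]
13.6833 [ 0.5091 -0.1284  0.1987] [-0.35 -0.51 -0.94] [-0.02  0.48  0.01]
14.0167 [ 0.5101 -0.1284  0.1987] [-1.3  -1.02 -0.66] [0.04 0.53 0.05]
```

```bash
python3 -m crank '[[[0,1,0,0],[0,0,0,0],[0,0,-2,0],[0,0,-4,0],[0,0,-4,0],[0,0,-4,0],[0,0,-4,0],[0,0,-4,0]]]' >o; python3 chk.py 9
python3 -m crank '[[[0,0,-5,0],[0,0,-5,0],[0,0,-5,0],[0,0,-5,0],[0,0,-5,0],[0,0,-5,0],[0,0,-3,0],[0,0,-2,0]]]' >o;python3 chk.py 9
python3 -m crank '[[[0,0,0,0],[0,0,0,0],[0,0,0,0]]]' >o;python3 chk.py 9
```

```text
14.6833 [ 0.5112 -0.1284  0.2212] [-1.38  0.06 -3.  ] [-0.04  0.73 -0.02]
15.35 [ 0.5113 -0.1285  0.2564] [-3.18 -0.65 -2.28] [ 0.07  0.77 -0.04]
15.6 [ 0.5112 -0.1284  0.2558] [-2.3   0.06 -0.9 ] [-0.03  0.75  0.01]
```

```bash
python3 -c "
from station import ctrl;import cv2
i=ctrl.camera('side')['image'][:,:,::-1][230:320,210:300]
cv2.imwrite('pics/scrub.png',cv2.resize(i,(600,600),interpolation=2))"
```

```text
(no output)
```

View pics/scrub.png

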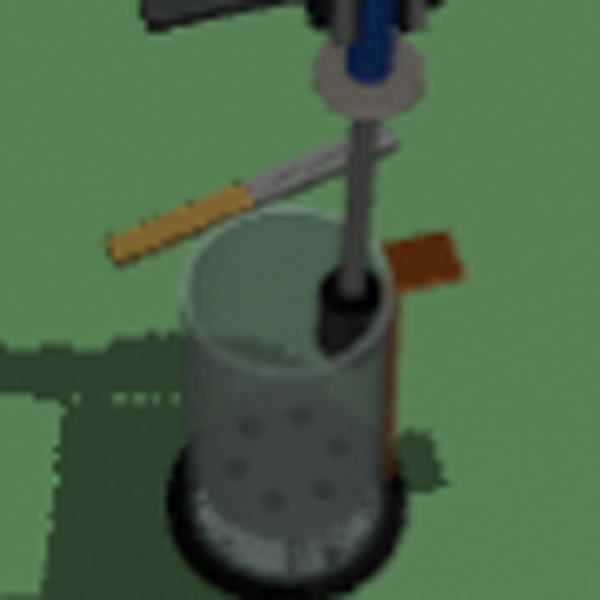

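The tuft is pressed against the marked wall at (350,310), with its top just below rim level. I'll continue with down, up and down.

```bash
python3 -m crank '[[[0,0,2,0],[0,0,5,0],[0,0,5,0],[0,0,5,0],[0,0,5,0],[0,0,5,0],[0,0,5,0],[0,0,5,0]]]' >o; python3 chk.py 9
python3 -m crank '[[[0,0,5,0],[0,0,5,0],[0,0,5,0],[0,0,3,0],[0,0,2,0],[0,0,0,0],[0,0,0,0],[0,0,0,0]]]' >o;python3 chk.py 9
python3 -m crank '[[[0,0,-2,0],[0,0,-5,0],[0,0,-5,0],[0,0,-5,0],[0,0,-5,0],[0,0,-5,0],[0,0,-5,0],[0,0,-5,0]]]' >o; python3 chk.py 9
python3 -m crank '[[[0,0,-5,0],[0,0,-5,0],[0,0,-5,0],[0,0,-3,0],[0,0,-2,0],[0,0,0,0],[0,0,0,0],[0,0,0,0]]]' >o;python3 chk.py 9
python3 -m crank '[[[0,0,2,0],[0,0,5,0],[0,0,5,0],[0,0,5,0],[0,0,5,0],[0,0,5,0],[0,0,5,0],[0,0,5,0]]]' >o; python3 chk.py 9
python3 -m crank '[[[0,0,5,0],[0,0,5,0],[0,0,5,0],[0,0,3,0],[0,0,2,0],[0,0,0,0],[0,0,0,0],[0,0,0,0]]]' >o;python3 chk.py 9
```

```text
16.3167 [ 0.5112 -0.1284  0.2181] [-2.67 -0.42  1.36] [ 0.02  0.8  -0.01]
16.9833 [ 0.5112 -0.1284  0.1987] [-2.73 -0.25 -1.21] [ 0.03  0.75 -0.01]
17.65 [ 0.5112 -0.1284  0.2364] [-2.29  0.64 -2.57] [0.06 0.73 0.01]
18.3167 [ 0.5112 -0.1284  0.2557] [-1.9  -0.54 -1.51] [-0.01  0.81  0.01]
18.9833 [ 0.5112 -0.1284  0.2181] [-2.79 -0.04  0.75] [-0.04  0.75 -0.01]
19.65 [ 0.5112 -0.1284  0.1987] [-1.95  0.02 -2.41] [0.02 0.78 0.03]
```

```bash
python3 -m crank '[[[0,-6,0,0],[0,-10,0,0],[0,-8,0,0],[0,0,-6,0],[0,0,-15,0],[0,0,-22,0],[0,0,-25,0],[0,0,-25,0]]]' >o; python3 chk.py 9
python3 -m crank '[[[0,0,-14,0],[0,0,-4,0],[10,-1,0,0],[20,-2,0,0],[30,-3,0,0],[30,-3,0,0],[30,-3,0,0],[30,-3,0,0]]]' >o; python3 chk.py 9
python3 -m crank '[[[30,-3,0,0],[30,-3,0,0],[25,-3,0,0],[15,-3,0,0],[8,0,0,0],[0,0,0,0],[0,0,0,0],[0,0,0,0]]]' >o; python3 chk.py 9
python3 -m crank '[[[0,0,10,0],[0,0,20,0],[0,0,25,0],[0,0,25,0],[0,0,20,0],[0,0,10,0],[0,0,0,0],[0,0,0,0]]]' >o; python3 chk.py 9
python3 -m crank '[[[0,0,0,0],[0,0,0,0],[0,0,0,0]]]' >o; python3 chk.py 9
```

```text
20.3167 [ 0.4873 -0.1283  0.2933] [ 0.49  0.08 -1.4 ] [ 0.04 -0.    0.05]
20.9833 [0.4717 0.0235 0.308 ] [ 0.8  0.6 -1.1] [-0.02 -0.05 -0.02]
21.65 [0.4608 0.129  0.3093] [ 0.05  0.31 -1.03] [-0.04 -0.04  0.04]
22.3167 [0.4607 0.1292 0.1998] [ 0.19 -0.44 -0.41] [ 0.05 -0.05 -0.04]
22.5667 [0.4613 0.1298 0.2013] [-0.75  0.97 -1.53] [-0.03 -0.03 -0.  ]
```

```bash
python3 -m crank '[[[0.4,0,4,0],[0,7,0,0],[0,12,0,0],[0,14,0,0],[0,14,0,0],[0,12,0,0],[0,6,0,0],[0,0,0,0]]]' >o; python3 chk.py 9
python3 -m crank '[[[0,0,0,0],[0,0,0,0],[0,0,0,0]]]' >o; python3 chk.py 9
python3 -c "
from station import ctrl;import cv2
i=ctrl.camera('side')['image'][:,:,::-1][110:235,180:300]
cv2.imwrite('pics/in.png',cv2.resize(i,(576,600),interpolation=2))"
```

```text
23.2333 [0.5267 0.1298 0.1951] [ 0.36 -0.54 -0.63] [-0.02 -0.03 -0.02]
23.4833 [0.5254 0.13   0.1959] [-0.06  0.11 -1.85] [ 0.02  0.03 -0.04]
```

View pics/in.png

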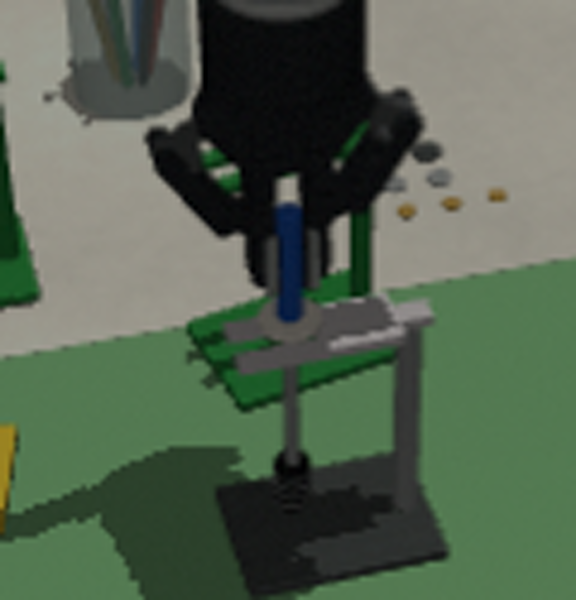

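The brush is back in the slot in the same pose as at the lift, with the collar at (290,323). I'll lower it by feel.

```bash
sed -i "s/-s\['wrist_force'\]\[0\]/s['wrist_force'][2]/" chk.py
python3 -m crank '[[[0,0.5,2,0],[0,0,2,0],[0,0,0,0],[0,0,0,0]]]' >o; python3 chk.py 1 &&
python3 -m crank '[[[0,0,1,0],[0,0,0,0],[0,0,0,0]]]' >o && python3 chk.py 1 &&
python3 -m crank '[[[0,0,1,0],[0,0,0,0],[0,0,0,0]]]' >o && python3 chk.py 1 &&
python3 -m crank '[[[0,0,0.5,0],[0,0,0,0],[0,0,0,0]]]' >o && python3 chk.py 1 &&
python3 -m crank '[[[0,0,0.5,0],[0,0,0,0],[0,0,0,0]]]' >o && python3 chk.py 1 &&
python3 -m crank '[[[0,0,0.5,0],[0,0,0,0],[0,0,0,0]]]' >o && python3 chk.py 1 &&
python3 -m crank '[[[0,0,0.5,0],[0,0,0,0],[0,0,0,0]]]' >o && python3 chk.py 1
```

```text
23.8667 [0.526  0.1299 0.1915] [ 0.13 -0.5  -1.41] [ 0.    0.03 -0.  ]
24.1167 [0.5262 0.13   0.1907] [-0.58 -0.28 -0.78] [ 0.04 -0.01 -0.04]
24.3667 [0.5262 0.13   0.1897] [ 0.21 -0.37 -0.87] [ 0.01  0.03 -0.  ]
24.6167 [0.5262 0.13   0.1893] [ 0.26  0.49 -0.83] [ 0.05 -0.06  0.04]
24.8667 [0.5263 0.13   0.1889] [-0.01 -0.36  0.46] [ 0.03 -0.01  0.04]
25.1167 [0.5263 0.13   0.1889] [-1.54 -0.4   3.17] [-0.06  0.26 -0.05]
```

Seated: contact came at TCP z 0.1889, the same as at the grasp. I'll release and withdraw straight up.

```bash
python3 -m crank '[[[0,0,0,0],[0,0,0,0],[0,0,0,0],[0,0,0,0],[0,0,0,0],[0,0,0,0],[0,0,0,0],[0,0,0,0]]]' 50; python3 -m crank '[[[0,0,-6,0],[0,0,-12,0],[0,0,-16,0],[0,0,-20,0],[0,0,-20,0],[0,0,-20,0],[0,0,-20,0],[0,0,-10,0]]]' >o
python3 -m crank '[[[-25,-20,0,0],[-30,-25,0,0],[-30,-25,0,0],[-30,-25,0,0],[-30,0,0,0],[0,0,0,0],[0,0,0,0],[0,0,0,0]]]' >o; python3 -m crank '[[[0,0,0,0],[0,0,0,0],[0,0,0,0],[0,0,0,0],[0,0,0,0],[0,0,0,0],[0,0,0,0],[0,0,0,0]]]' >o; python3 chk.py 9
python3 -c "
from station import ctrl;import cv2,numpy as np
i=ctrl.camera('side')['image'][:,:,::-1];j=cv2.imread('pics/side0.png')
cv2.imwrite('pics/end.png',np.hstack([cv2.resize(k[145:245,210:280],(400,571),interpolation=2) for k in (i,j)]))"
```

```text
t: 25.78
ee_pos: [0.5263, 0.13, 0.1882]
eef_rot: [-2.224, -2.219, 0.0]
wrist_force: [-0.1, 0.0, -0.3]
finger_gap: 0.0501
finger_force: 0.0
27.7833 [ 0.4309 -0.0148  0.3123] [-0.12 -0.35  0.31] [0.02 0.04 0.05]
```

View pics/end.png

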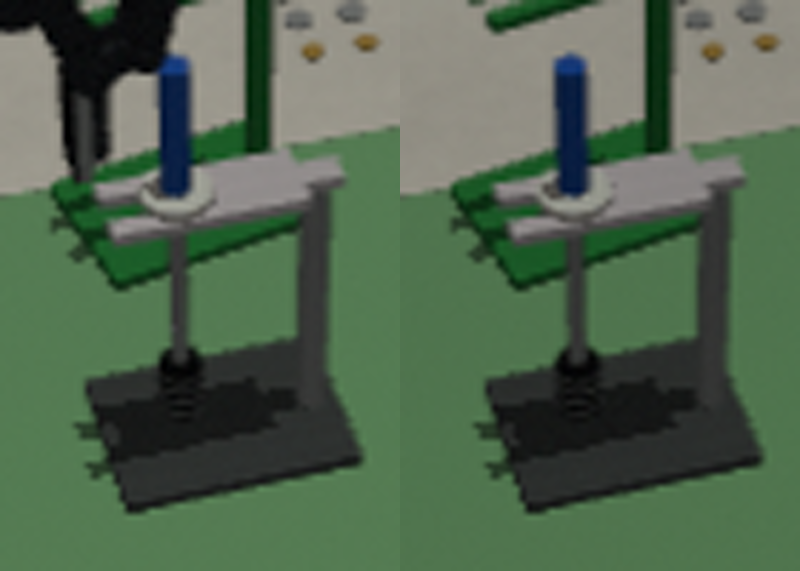

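The brush hangs upright on both prongs, with the collar at (177,193), matching the starting picture on the right. The robot is clear of it, so I'll hand in.

```bash
python3 -c "
from station import ctrl;print(ctrl.hand_in())"
```

```text
the job is handed in; nothing more can be done
None
```

The job is handed in at about 28 s: the bristles touched the tray at about 3 N, the marked wall got two up-and-down strokes at about 2–3 N ending at the bottom, and the brush hangs upright on its fork, released; the verdict was not shown.

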